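# Unstack the returned specimen cartons into their trays

### The job

Take the stack of four specimen cartons apart and set each one in the tray of the same colour as its end caps, lying flat on the tray floor and right way up. The contents are fragile: keep the cartons level and set them down gently, never letting one fall. Leave the sample jar and the roll of tape where they stand.

Things in the scene. Friction and masses are not known exactly. Their poses are not given: they have to be found in the camera images.
- carton_blue: Closed cardboard carton with blue end caps, 14 mm wide, at both ends (+-y): 60 wide (its x) x 144 long (its y) x 48 mm high (z), 264 g give or take 40 %. At the start it is the bottom carton of the stack, standing on the table. Stack stepped and roughly centred, long sides nearly parallel, so the caps show from above. Origin at the centre of the underside; z up.
- carton_green: Closed cardboard carton with green end caps, 14 mm wide, at both ends (+-y): 60 wide (its x) x 116 long (its y) x 48 mm high (z), 236 g give or take 40 %. At the start it is the second carton, on the blue one. Stack stepped and roughly centred, long sides nearly parallel, so the caps show from above. Origin at the centre of the underside; z up.
- carton_yellow: Closed cardboard carton with yellow end caps, 14 mm wide, at both ends (+-y): 60 wide (its x) x 88 long (its y) x 48 mm high (z), 208 g give or take 40 %. At the start it is the third carton, on the green one. Stack stepped and roughly centred, long sides nearly parallel, so the caps show from above. Origin at the centre of the underside; z up.
- carton_red: Closed cardboard carton with red end caps, 14 mm wide, at both ends (+-y): 60 wide (its x) x 60 long (its y) x 48 mm high (z), 180 g give or take 40 %. At the start it is the top carton, on the yellow one; its footprint is square. Stack stepped and roughly centred, long sides nearly parallel, so the caps show from above. Origin at the centre of the underside; z up.
- tray_blue: Shallow open blue tray fixed to the table: inside 80 (its x) x 164 mm (its y), 10 mm of room all round its carton; floor 3 mm thick, walls 4 mm thick, their top 10 mm above the table. Origin on the table at the tray's centre, z up. Stands at any of six spots in the work area, its long side within about 20 deg of the table's y.
- tray_green: Shallow open green tray fixed to the table: inside 80 (its x) x 136 mm (its y), 10 mm of room all round its carton; floor 3 mm thick, walls 4 mm thick, their top 10 mm above the table. Origin on the table at the tray's centre, z up. Stands at any of six spots in the work area, its long side within about 20 deg of the table's y.
- tray_yellow: Shallow open yellow tray fixed to the table: inside 80 (its x) x 108 mm (its y), 10 mm of room all round its carton; floor 3 mm thick, walls 4 mm thick, their top 10 mm above the table. Origin on the table at the tray's centre, z up. Stands at any of six spots in the work area, its long side within about 20 deg of the table's y.
- tray_red: Shallow open red tray fixed to the table: inside 80 (its x) x 80 mm (its y), 10 mm of room all round its carton; floor 3 mm thick, walls 4 mm thick, their top 10 mm above the table. Origin on the table at the tray's centre, z up. Stands at any of six spots in the work area, its long side within about 20 deg of the table's y.
- jar: Bystander: glass sample jar with white cap, 56 mm diameter, about 85 mm high, standing loose among the trays. Origin at the centre of the underside. Leave it alone.
- tape_roll: Bystander: amber roll of tape lying flat, 56 mm outer diameter, 24 mm high, loose. Origin at the centre of the underside. Leave it alone.
Things that resemble listed ones, but are neither listed nor needed, are in the scene too. What is shaped like the carton_blue but orange or turquoise is not meant.

How it is judged (in metres and radians):
At the end, for the whole second after the job is handed in: Each of the four cartons lies flat and upright on the floor of the tray of its own colour (underside less than 7 mm above the table, tilt under 0.08 rad, centre within 17 mm of the tray's centre), released and at rest (horizontal distance between carton_blue and tray_blue below 0.017 m and height (world z) of each of carton_blue, carton_green, carton_yellow, carton_red below 0.007 m and angle between each of carton_blue, carton_green, carton_yellow, carton_red's own z axis and vertical below 0.08 rad and linear speed of each of carton_blue, carton_green, carton_yellow, carton_red below 0.02 m/s and contact force between the fingers and carton_blue below 0.1 N and horizontal distance between carton_green and tray_green below 0.017 m and contact force between the fingers and carton_green below 0.1 N and horizontal distance between carton_yellow and tray_yellow below 0.017 m and contact force between the fingers and carton_yellow below 0.1 N and horizontal distance between carton_red and tray_red below 0.017 m and contact force between the fingers and carton_red below 0.1 N); the robot touches nothing.
It fails at once if a carton is let fall from more than about 3 cm, or thrown (faster than 0.8 m/s with no finger on it) ((linear speed of carton_blue above 0.8 m/s and contact force between the fingers and carton_blue below 0.3 N) or (linear speed of carton_green above 0.8 m/s and contact force between the fingers and carton_green below 0.3 N) or (linear speed of carton_yellow above 0.8 m/s and contact force between the fingers and carton_yellow below 0.3 N) or (linear speed of carton_red above 0.8 m/s and contact force between the fingers and carton_red below 0.3 N)).
It fails at once if a carton is tipped more than about 35 degrees from level (angle between any of carton_blue, carton_green, carton_yellow, carton_red's own z axis and vertical above 0.6 rad).
It fails at once if the sample jar or the tape roll is shifted by more than 3 cm or knocked over (distance of any of jar, tape_roll from where it was at the start of the episode above 0.03 m or angle between any of jar, tape_roll's own z axis and vertical above 0.5 rad).
It also fails if it takes over 112 s, if anything falls off the work surface, if the arm or the gripper's body presses on something with over 40 N, if the wrist force passes 120 N, or if a joint passes its speed limit or range.

### The arm

A 6-joint arm with a two-finger parallel gripper is mounted at the origin on the work surface. World frame = base frame: x ahead of the robot, y to its left, z up, the work surface at z = 0. Lengths are in mm, angles in rad, forces in N, time in s.
With the tool pointing down it reaches from about 275 to 750 mm from the base axis. Payload 10.2 kg.
Tool frame: the origin (TCP) lies at the very end of the fingers, on their centre line; the grasp point (between the pads) lies 19 mm behind it; z points along the fingers, y is the line along which they close (so a half turn about z gives the same grasp; the last joint's range is limited). The gripper opens to 85 mm and grips with 20 to 120 N. Pads are 22 mm wide; open, the fingers measure 114 mm over their backs; the gripper's body (76 mm by 85 mm) begins 54 mm behind the grasp point. The pads swing forward as they close: fully open they stand 13 mm farther back than shut.
Start: joints at [-1.532, 0.313, 1.498, -0, 1.331, -0.223], TCP at [135.867, -507.121, 231.294] pointing down, gripper open.
Joint ranges: [-2.94, 2.94], [-0.97, 2.17], [0.19, 2.56], [-1.23, 4.37], [0.02, 3.11], [-2.88, 2.88]. Speed limits (rad/s): [2.39, 2.39, 3.01, 3.14, 3.14, 3.14].

### API

Orientations are given as a unit quaternion [w, x, y, z].
In Python, from rig import * gives the robot as it stands. The module is installed in compiled form; this text tells all that it offers.
- The arm moves only by the shell command python3 -m crank 'ROWS' [FORCE]. ROWS is JSON, a list that holds one entry, the list of rows, each a list of 7 numbers: the shift along the tool's x, y, z in units of 25 mm (1.0 is 25 mm), then the turn, a rotation vector about the tool's x, y, z in units of 8 degrees (1.0 is 8 degrees), then the finger opening in mm, from 0 to 85.4. A call has exactly 8 rows; each row shifts and turns the commanded pose from where the row before left it, along the tool's axes as they then stand; what a row does not reach is not made up. A row lasts 1/10 s, in which the tool goes at most 50 mm and 8.59 degrees, less where a joint would pass 70% of its speed; a pose out of reach is approached as far as the arm can. A call is refused whole if a number of a shift passes 1 or a number of a turn 1, either way. A call with a gripper value outside its range is refused whole. The fingers move at their own pace and stop on an object; FORCE is the grip in N (left out, the last holds). Time passes only in rows, so rows that do not move let the fingers close, or fill a call up. It gives the time, the measured TCP pose, the force, the opening and the grip force at its end, in the units of the state.
- sense(): the state, without advancing time (a new reading comes with each control period).
- capture(name): name is "scene" or "top" or "wrist"; returns the picture (400x640x3 uint8, blue, green, red); there is no depth.
- camera_model(name): a dict with "fx", "fy", "cx", "cy" (pixels), "world_from_camera" (4x4, takes a point from camera to world coordinates); the wrist camera has in their place "T_tool_cam" (4x4, takes a point from camera to tool coordinates, whose origin is the TCP and whose axes are the flange's). Camera axes: x right, y up, looking along -z (the intrinsics and any distortion apply to the point x, -y, -z); pixel columns grow to the right and rows downward; lengths in mm; the calibration is good to about 2 mm. A picture is of the moment at which its call begins: read the wrist's pose just before it. camera_model takes no time and is no camera call.
- finish_job(): hands the job in; it is judged then, once.
The state is a dict: "time_s": time; "joints": joint angles; "dq": joint speeds; "tau": joint torques, N m; "eef_pos": TCP position; "ee_rot": TCP orientation; "force": force on the tool from outside, world axes, zero at the start; "wrist_torque": the same for the moment, N m; "grip_width": opening from 0.0 (shut) to 1.0 (fully open); "grip_force": force on a finger pad.
Only numpy, scipy, OpenCV 4.12 (cv2) and the standard library are available. Lean on these libraries where they do the work, as an engineer would, in place of code of your own. Each camera call takes 0.05 s, during which the arm holds its last target. There are 200 camera calls.

## Working session

There is one attempt and no reset: what is moved stays moved. The work goes in short steps, Python scripts to look and compute and a shell command to move; the robot and the scene stay as the last step left them, time stands still between calls to the robot, and variables do not carry over. Pictures are saved under pics/ and viewed, at most 14 in all, crops included, and the job is handed in when it is done.

```bash
mkdir -p pics; python3 - <<'E'
from rig import *
import cv2
for n in("top","scene"):
    cv2.imwrite(f"pics/{n}0.png",capture(n)); print(n,camera_model(n))
print(camera_model("wrist")); print(sense())
E
```

```text
top {'fx': 383.1923063673053, 'fy': 383.1923063673053, 'cx': 316.05784769351817, 'cy': 202.57829118396785, 'world_from_camera': array([[-1.91901280e-02,  9.94832975e-01, -9.96949937e-02,
         3.65136344e+02],
       [-9.99606019e-01, -1.70476966e-02,  2.22975766e-02,
        -6.22646672e+00],
       [ 2.04827945e-02,  1.00083609e-01,  9.94768177e-01,
         1.27789034e+03],
       [ 0.00000000e+00,  0.00000000e+00,  0.00000000e+00,
         1.00000000e+00]])}
scene {'fx': 457.5940206574349, 'fy': 457.5940206574349, 'cx': 320.74453706315416, 'cy': 200.65533547303104, 'world_from_camera': array([[ 2.26973322e-01, -6.89109866e-01,  6.88193799e-01,
         1.22952738e+03],
       [ 9.73808487e-01,  1.70324260e-01, -1.50620973e-01,
        -1.66622995e+02],
       [-1.34217012e-02,  7.04355904e-01,  7.09720098e-01,
         8.90898302e+02],
       [ 0.00000000e+00,  0.00000000e+00,  0.00000000e+00,
         1.00000000e+00]])}
{'fx': 281.4990556430156, 'fy': 281.4990556430156, 'cx': 319.34211770082476, 'cy': 200.13754875821658, 'T_tool_cam': array([[ 4.33606489e-05,  9.56666307e-01,
[... 295 characters left out ...]
0]])}
{'time_s': 0.1, 'joints': array([-1.53237169e+00,  3.13392330e-01,  1.49831106e+00, -1.82286616e-05,
        1.33102046e+00, -2.23404456e-01]), 'dq': array([-0.00085765, -0.00098527, -0.00412522,  0.00064841,  0.0018273 ,
       -0.00137431]), 'tau': array([ 4.61881587e-03, -4.12894320e+01, -2.60141730e+01, -1.05458885e-04,
        3.06590722e-03, -8.76433774e-06]), 'eef_pos': array([ 135.86802525, -506.88956907,  230.81202877]), 'ee_rot': array([-5.63999982e-04,  9.91442481e-01,  1.30543049e-01,  4.34232076e-05]), 'force': array([ 0.12940683, -0.02310978,  0.6892363 ]), 'wrist_torque': array([-0.0133361 ,  0.01644452,  0.04064118]), 'grip_force': 0.0, 'grip_width': 1.0062988286106944}
```

View pics/top0.png

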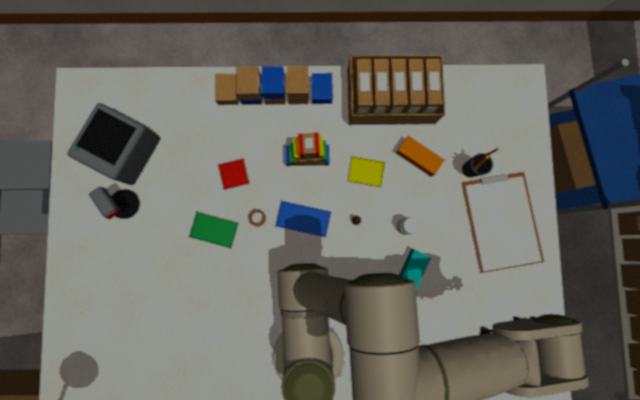

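View pics/scene0.png

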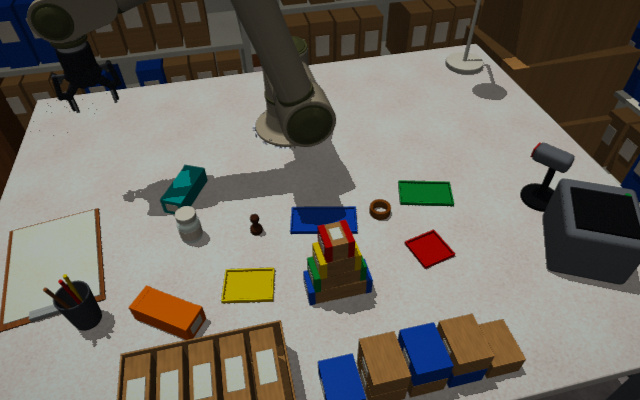

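The top view shows the trays: red (233,174), yellow (366,171), green (214,230) and blue (303,219). The stack is at (308,150), the tape at (257,217) and the jar at (403,225). I'll measure the trays from the colour masks.

```bash
cat > h.py <<'E'
from rig import *
import cv2, numpy as np
from scipy.spatial.transform import Rotation as R
HUE={'red':(-8,8),'yellow':(22,35),'green':(45,75),'blue':(105,125)}
def mask(img,c,s=120,v=60):
    h=cv2.cvtColor(img,cv2.COLOR_BGR2HSV).astype(int); H=h[...,0]
    if c=='red': H=np.where(H>90,H-180,H)
    a,b=HUE[c]; return ((H>=a)&(H<=b)&(h[...,1]>s)&(h[...,2]>v)).astype(np.uint8)
def toolpose():
    s=sense(); w,x,y,z=s['ee_rot']; T=np.eye(4); T[:3,:3]=R.from_quat([x,y,z,w]).as_matrix(); T[:3,3]=s['eef_pos']; return T
def cam(n):
    m=camera_model(n)
    return m,(m['world_from_camera'] if n!='wrist' else toolpose()@m['T_tool_cam'])
def px2w(m,W,uv,z):
    uv=np.atleast_2d(uv).astype(float)
    d=np.c_[(uv[:,0]-m['cx'])/m['fx'],-(uv[:,1]-m['cy'])/m['fy'],-np.ones(len(uv))]@W[:3,:3].T
    return W[:3,3]+d*((z-W[2,3])/d[:,2])[:,None]
def w2px(m,W,p):
    q=(np.atleast_2d(p)-W[:3,3])@W[:3,:3]; return np.c_[m['cx']+m['fx']*q[:,0]/-q[:,2],m['cy']-m['fy']*q[:,1]/-q[:,2]]
def blobs(n,img,m,W,c,z,amin=30,**k):
    cs,_=cv2.findContours(mask(img,c,**k),cv2.RETR_EXTERNAL,cv2.CHAIN_APPROX_NONE); out=[]
    for q in cs:
        if cv2.contourArea(q)<amin: continue
        p=px2w(m,W,q[:,0],z)[:,:2].astype(np.float32)
        (cx,cy),(w,h),a=cv2.minAreaRect(p)
        B=cv2.boxPoints(((cx,cy),(w,h),a)); e=max((B[1]-B[0],B[2]-B[1]),key=np.linalg.norm)
        ang=np.degrees(np.arctan2(-e[0],e[1])); ang=(ang+90)%180-90   # long-axis yaw from +y
        uv=q[:,0].mean(0)
        out.append((c,uv.round(),round(cx),round(cy),sorted((round(w),round(h))),round(ang,1)))
    return out
E
python3 - <<'E'
from h import *
for n in("top","scene"):
    img=cv2.imread(f"pics/{n}0.png"); m,W=cam(n)
    for c in HUE:
        for b in blobs(n,img,m,W,c,8): print(n,*b)
    if n=='top': cv2.imwrite("pics/crop1.png",cv2.resize(img[125:175,270:350],None,fx=9,fy=9,interpolation=cv2.INTER_CUBIC))
    else: cv2.imwrite("pics/crop2.png",cv2.resize(img[210:310,290:390],None,fx=6,fy=6,interpolation=cv2.INTER_CUBIC))
E
```

```text
top red [233. 174.] 595 240 [85, 85] -77.0
top red [301. 144.] 692 14 [14, 70] -86.6
top red [316. 143.] 695 -38 [14, 69] 88.9
top yellow [366. 171.] 596 -205 [85, 113] -10.9
top yellow [295. 149.] 674 31 [17, 80] -83.8
top yellow [321. 147.] 681 -55 [14, 76] 88.9
top green [213. 230.] 409 306 [82, 138] -16.1
top green [291. 153.] 662 45 [14, 62] -87.2
top blue [303. 218.] 440 10 [83, 166] -13.4
top blue [287. 155.] 655 58 [10, 62] 89.3
top blue [614. 132.] 697 -1098 [246, 423] -78.7
top blue [322.  86.] 893 -61 [66, 90] 89.0
top blue [272.  80.] 920 108 [75, 96] 89.4
scene red [429. 250.] 597 242 [92, 93] -77.0
scene red [324. 237.] 499 -2 [26, 79] -86.8
scene red [347. 232.] 496 61 [19, 79] -87.7
scene yellow [248. 285.] 598 -204 [94, 118] -11.0
scene yellow [357. 257.] 578 66 [15, 86] 73.9
scene yellow [319. 259.] 567 -28 [25, 110] -87.0
scene green [313. 268.] 588 -49 [17, 67] -86.3
scene green [427. 192.] 409 308 [84, 143] -15.7
scene blue [341. 379.] 863 -54 [76, 95] 89.9
scene blue [424. 349.] 839 131 [84, 101] 90.0
scene blue [308. 282.] 624 -68 [14, 64] -88.3
scene blue [368. 275.] 635 71 [13, 38] 88.1
scene blue [324. 218.] 438 13 [89, 171] -13.8
scene blue [148.  65.] -517 -466 [80, 90] 0.2
scene blue [24.  1.] -1312 -1080 [36, 82] -15.0
scene blue [5. 2.] -1326 -1164 [49, 87] -76.7
```

View pics/crop1.png

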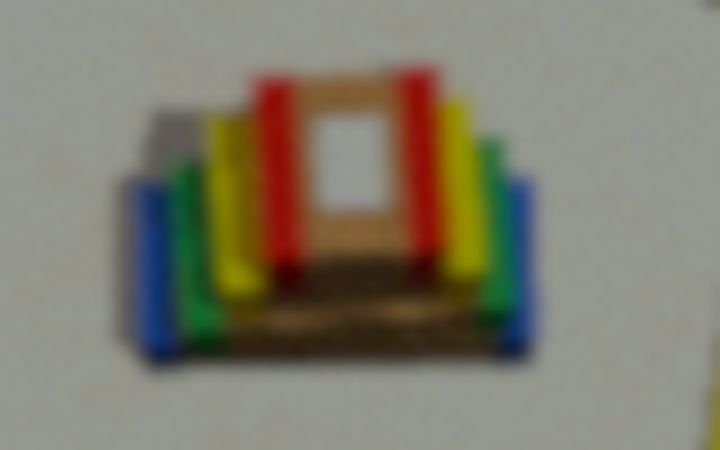

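View pics/crop2.png

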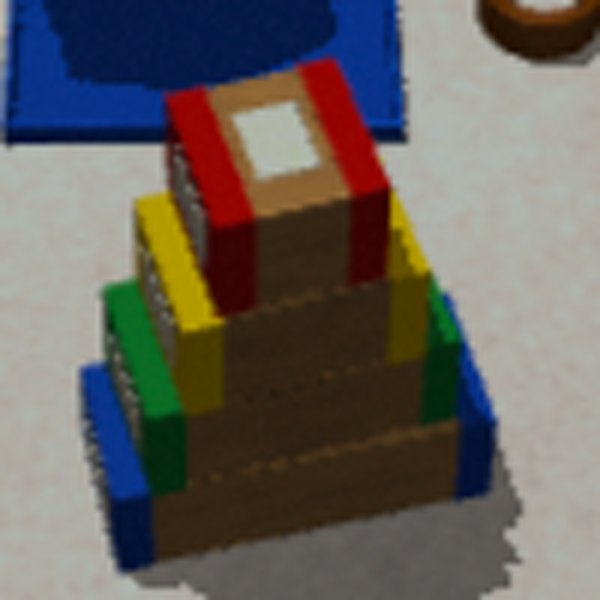

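```bash
cat >> h.py <<'E'
def plan(x,y,z,phi=None):
    T=toolpose(); c=np.degrees(np.arctan2(T[1,0],T[0,0]))
    d=T[:3,:3].T@(np.array([x,y,z])-T[:3,3])/25
    s='' if phi is None else f' turn z units {-((phi-c+180)%360-180)/8:.2f}'
    print('tcp',T[:3,3].round(1),'phi',round(c,1),'tilt',np.degrees(np.arccos(-T[2,2])).round(2),'| shift units',d.round(2),'/8',(d/8).round(3),s)
E
python3 - <<'E'
from h import *
m,W=cam('top'); f=lambda L,z:px2w(m,W,[(270+x/9,125+y/9) for x,y in L],z).round(0)[:,:2]
P=f([(252,78),(437,68),(440,255),(270,262)],192); print(P.tolist(),P.mean(0))
print(f([(132,180),(535,178)],48).tolist(),f([(150,360),(530,355)],2).tolist())
plan(655,0,330,90)
E
```

```text
[[676.0, 18.0], [678.0, -42.0], [617.0, -41.0], [615.0, 13.0]] [646.5 -13. ]
[[679.0, 65.0], [678.0, -81.0]] [[622.0, 62.0], [622.0, -81.0]]
tcp [ 135.9 -506.9  230.8] phi 15.0 tilt 0.06 | shift units [ 25.31 -14.21  -3.95] /8 [ 3.163 -1.777 -0.493]  turn z units -9.37
```

```bash

python3 -m crank '[[[1,-0.57,-0.25,0,0,0,85],[1,-0.57,-0.25,0,0,0,85],[1,-0.57,-0.25,0,0,0,85],[1,-0.57,-0.25,0,0,0,85],[1,-0.57,-0.25,0,0,0,85],[1,-0.57,-0.25,0,0,0,85],[1,-0.57,-0.25,0,0,0,85],[1,-0.57,-0.25,0,0,0,85]]]' 40
python3 -m crank '[[[1,-0.57,-0.25,0,0,0,85],[1,-0.57,-0.25,0,0,0,85],[1,-0.57,-0.25,0,0,0,85],[1,-0.57,-0.25,0,0,0,85],[1,-0.57,-0.25,0,0,0,85],[1,-0.57,-0.25,0,0,0,85],[1,-0.57,-0.25,0,0,0,85],[1,-0.57,-0.25,0,0,0,85]]]'
python3 -m crank '[[[1,-0.57,0,0,0,0,85],[1,-0.57,0,0,0,0,85],[1,-0.57,0,0,0,0,85],[1,-0.57,0,0,0,0,85],[1,-0.57,0,0,0,0,85],[1,-0.57,0,0,0,0,85],[1,-0.57,0,0,0,0,85],[1,-0.57,0,0,0,0,85]]]'
python3 -m crank '[[[0,0,0,0,0,-1,85],[0,0,0,0,0,-1,85],[0,0,0,0,0,-1,85],[0,0,0,0,0,-1,85],[0,0,0,0,0,-1,85],[0,0,0,0,0,-1,85],[0,0,0,0,0,-1,85],[0,0,0,0,0,-1,85]]]'
python3 -m crank '[[[0,0,0,0,0,-1,85],[0,0,0,0,0,-0.37,85],[0,0,0,0,0,0,85],[0,0,0,0,0,0,85],[0,0,0,0,0,0,85],[0,0,0,0,0,0,85],[0,0,0,0,0,0,85],[0,0,0,0,0,0,85]]]'
python3 - <<'E'
from h import *
plan(640,-15,330,90)
cv2.imwrite("pics/w1.png",capture("wrist"))
E
```

```text
time_s: 0.9
eef_pos: [300.2, -344.2, 281.3]
ee_rot: [-0.0, 0.991, 0.13, -0.0]
force: [0.6, -0.3, -0.5]
grip_width: 0.997
grip_force: 0.0
time_s: 1.7
eef_pos: [463.9, -182.3, 331.3]
ee_rot: [-0.0, 0.991, 0.131, -0.0]
force: [0.7, 0.5, -0.1]
grip_width: 0.993
grip_force: 0.0
time_s: 2.5
eef_pos: [627.6, -20.5, 330.8]
ee_rot: [-0.0, 0.991, 0.131, -0.0]
force: [-0.1, -0.5, -0.1]
grip_width: 0.998
grip_force: 0.0
time_s: 3.3
eef_pos: [626.8, -21.5, 330.8]
ee_rot: [-0.0, 0.77, 0.638, -0.0]
force: [-0.4, 0.2, -0.3]
grip_width: 0.996
grip_force: 0.0
time_s: 4.1
eef_pos: [626.9, -21.5, 331.3]
ee_rot: [0.0, 0.707, 0.707, 0.0]
force: [0.2, 0.0, 0.5]
grip_width: 0.998
grip_force: 0.0
tcp [626.9 -21.5 331.3] phi 89.9 tilt 0.0 | shift units [0.26 0.52 0.05] /8 [0.033 0.065 0.007]  turn z units -0.01
```

View pics/w1.png

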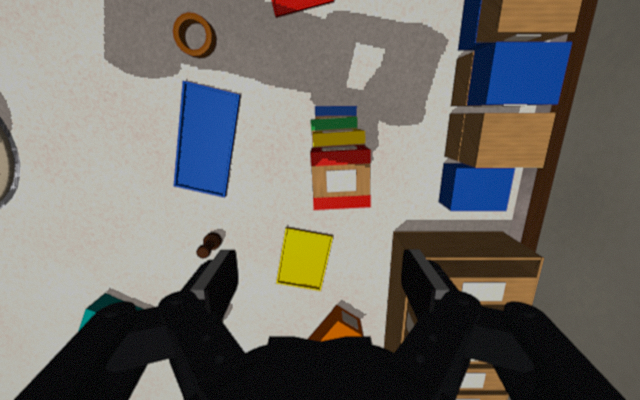

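The wrist view shows the stack from the +y side, with the red carton's top at about (342,180) and the blue tray at (208,138). I'll zoom in on the stack to pick corners.

```bash
python3 - <<'E'
from h import *
img=cv2.imread("pics/w1.png")
cv2.imwrite("pics/w1c.png",cv2.resize(img[95:220,295:395],None,fx=6,fy=4.8*1.0 if 0 else 6)[:600] if 0 else cv2.resize(img[100:216,295:395],None,fx=5,fy=5,interpolation=cv2.INTER_CUBIC))
m,W=cam('wrist')
for c,z in (('blue',9),('yellow',9)):
    for b in blobs('wrist',img,m,W,c,z,100): print(*b)
E
```

```text
blue [481. 189.] 903 -69 [76, 100] 89.9
blue [336. 110.] 654 59 [13, 63] 90.0
blue [205. 138.] 442 10 [88, 170] -13.3
blue [527.  72.] 943 112 [88, 115] 90.0
yellow [304. 259.] 598 -204 [87, 117] -11.2
yellow [338. 138.] 659 18 [25, 85] -86.6
```

View pics/w1c.png

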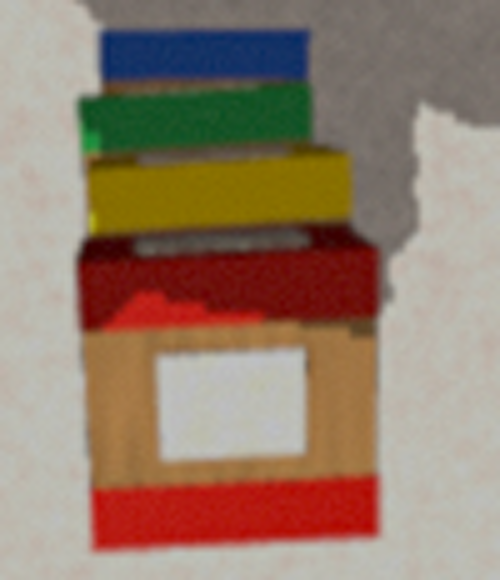

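```bash
python3 - <<'E'
from h import *
m,W=cam('wrist')
def e(name,z,L,half):
    P=px2w(m,W,[(295+x/5,100+y/5) for x,y in L],z)[:,:2]
    d=P[1]-P[0]; yaw=np.arctan2(d[1],d[0]); c=P[:2].mean(0)+half*np.array([np.sin(yaw),-np.cos(yaw)])
    print(name,P.round(1).tolist(),'w',np.linalg.norm(d).round(1),'yaw',np.degrees(yaw).round(1),'centre',c.round(1))
e('red far',192,[(80,258),(378,243)],30)
e('red near',192,[(95,550),(380,535)],-30)
e('yel',144,[(90,164),(350,152)],44)
e('grn',96,[(80,99),(312,85)],58)
e('blu',48,[(102,31),(308,30)],72)
plan(648,-12,330,92)
E
```

```text
red far [[619.3, 17.4], [678.3, 20.3]] w 59.1 yaw 2.8 centre [650.2 -11.1]
red near [[621.8, -43.9], [681.9, -40.6]] w 60.1 yaw 3.1 centre [650.2 -12.3]
yel [[620.4, 32.7], [679.6, 35.3]] w 59.2 yaw 2.5 centre [651.9 -10. ]
grn [[616.9, 46.1], [676.6, 49.5]] w 59.8 yaw 3.3 centre [650.1 -10.1]
blu [[622.1, 64.0], [681.2, 64.2]] w 59.1 yaw 0.2 centre [651.9  -7.9]
tcp [626.9 -21.5 331.3] phi 89.9 tilt 0.0 | shift units [0.38 0.84 0.05] /8 [0.048 0.105 0.006]  turn z units -0.26
```

```bash

python3 -m crank '[[[0,0,0,0,0,-0.38,85],[0.34,0.95,0,0,0,0,85],[0,0,0.9,0,0,0,85],[0,0,0.9,0,0,0,85],[0,0,0.9,0,0,0,85],[0,0,0.9,0,0,0,85],[0,0,0.5,0,0,0,85],[0,0,0,0,0,0,85]]]' 40
python3 -m crank '[[[0,0,0.6,0,0,0,85],[0,0,0.6,0,0,0,85],[0,0,0.6,0,0,0,85],[0,0,0.5,0,0,0,85],[0,0,0.3,0,0,0,85],[0,0,0.15,0,0,0,85],[0,0,0,0,0,0,85],[0,0,0,0,0,0,85]]]'
python3 -m crank '[[[0,0,0,0,0,0,50],[0,0,0,0,0,0,50],[0,0,0,0,0,0,50],[0,0,0,0,0,0,50],[0,0,0,0,0,0,50],[0,0,0,0,0,0,50],[0,0,0,0,0,0,50],[0,0,0,0,0,0,50]]]'
python3 - <<'E'
from h import *
plan(650,-12,160,93)
E
```

```text
time_s: 4.95
eef_pos: [649.7, -11.7, 227.3]
ee_rot: [-0.001, 0.688, 0.725, -0.001]
force: [0.7, 0.3, -0.1]
grip_width: 0.993
grip_force: 0.0
time_s: 5.75
eef_pos: [650.5, -11.8, 160.8]
ee_rot: [0.001, 0.688, 0.725, 0.0]
force: [-0.5, 1.4, 0.4]
grip_width: 0.995
grip_force: 0.0
time_s: 6.55
eef_pos: [650.5, -11.8, 160.7]
ee_rot: [0.001, 0.688, 0.725, 0.0]
force: [-1.5, 0.1, 5.8]
grip_width: 0.693
grip_force: 44.8
tcp [650.5 -11.8 160.7] phi 93.0 tilt 0.08 | shift units [-0.01 -0.02  0.03] /8 [-0.001 -0.002  0.004]  turn z units 0.00
```

```bash

python3 -m crank '[[[0,0,-0.2,0,0,0,50],[0,0,-0.5,0,0,0,50],[0,0,-0.7,0,0,0,50],[0,0,-0.7,0,0,0,50],[0.4,0,0,0,0,0,50],[0.8,-0.15,0,0,0,0,50],[0.8,-0.15,0,0,0,0,50],[0.8,-0.15,0,0,0,0,50]]]'
python3 -m crank '[[[0.8,-0.15,0,0,0,0,50],[0.8,-0.15,0,0,0,0,50],[0.8,-0.15,0,0,0,0,50],[0.8,-0.15,0,0,0,0,50],[0.8,-0.15,0,0,0,0,50],[0.8,-0.15,0,0,0,0,50],[0.8,-0.15,0,0,0,0,50],[0.8,-0.15,0,0,0,0,50]]]'
python3 -m crank '[[[0.6,0,0,0,0,0,50],[0.41,0,0,0,0,0,50],[0,0,0.4,0,0,-0.6,50],[0,0,0.8,0,0,-0.65,50],[0,0,0.9,0,0,0,50],[0,0,0.9,0,0,0,50],[0,0,0.6,0,0,0,50],[0,0,0.3,0,0,0,50]]]'
python3 - <<'E'
from h import *
plan(596,241,20,103)
cv2.imwrite("pics/w2.png",capture("wrist"))
E
```

```text
time_s: 7.35
eef_pos: [634.2, 60.1, 211.5]
ee_rot: [-0.001, 0.688, 0.726, -0.001]
force: [0.0, -0.6, -1.7]
grip_width: 0.695
grip_force: 44.0
time_s: 8.15
eef_pos: [595.3, 218.3, 211.6]
ee_rot: [-0.001, 0.688, 0.726, -0.001]
force: [0.3, 0.2, -1.4]
grip_width: 0.692
grip_force: 44.0
time_s: 8.95
eef_pos: [594.9, 241.0, 113.2]
ee_rot: [-0.001, 0.623, 0.783, -0.001]
force: [-0.4, 0.2, -0.7]
grip_width: 0.695
grip_force: 43.9
tcp [594.9 241.  113.2] phi 103.0 tilt 0.16 | shift units [-0.01  0.05  3.73] /8 [-0.001  0.006  0.466]  turn z units -0.00
```

View pics/w2.png

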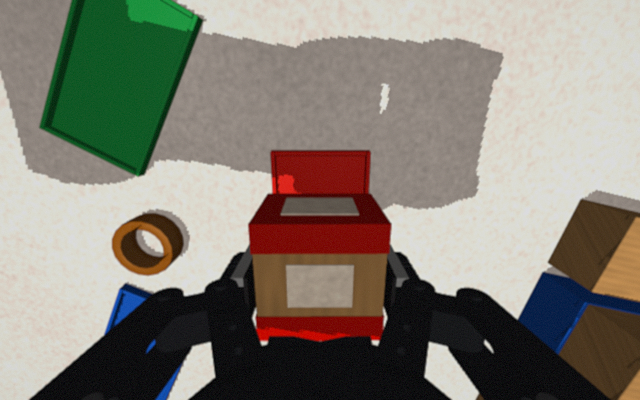

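The red carton sits centred over its tray in x (carton at about column 320, tray 272–370) with matching yaw, so I'll lower it.

```bash

python3 -m crank '[[[0,0,0.5,0,0,0,50],[0,0,0.7,0,0,0,50],[0,0,0.7,0,0,0,50],[0,0,0.6,0,0,0,50],[0,0,0.4,0,0,0,50],[0,0,0.3,0,0,0,50],[0,0,0.2,0,0,0,50],[0,0,0.1,0,0,0,50]]]'
python3 -m crank '[[[0,0,0.05,0,0,0,50],[0,0,0.05,0,0,0,50],[0,0,0.05,0,0,0,50],[0,0,0.05,0,0,0,50],[0,0,0,0,0,0,50],[0,0,0,0,0,0,50],[0,0,0,0,0,0,50],[0,0,0,0,0,0,50]]]'
python3 - <<'E'
from h import *
plan(596,241,20,103)
E
```

```text
time_s: 9.8
eef_pos: [595.7, 241.0, 27.4]
ee_rot: [0.0, 0.623, 0.783, 0.0]
force: [0.3, -0.4, -1.3]
grip_width: 0.698
grip_force: 44.0
time_s: 10.6
eef_pos: [595.7, 241.0, 22.6]
ee_rot: [0.0, 0.623, 0.783, 0.0]
force: [0.8, -0.3, -1.1]
grip_width: 0.696
grip_force: 44.0
tcp [595.7 241.   22.6] phi 103.0 tilt 0.01 | shift units [-0.    0.01  0.1 ] /8 [-0.     0.002  0.013]  turn z units 0.00
```

```bash

python3 -m crank '[[[0,0,0.03,0,0,0,50],[0,0,0.03,0,0,0,50],[0,0,0.03,0,0,0,50],[0,0,0.02,0,0,0,50],[0,0,0,0,0,0,50],[0,0,0,0,0,0,50],[0,0,0,0,0,0,50],[0,0,0,0,0,0,50]]]'
python3 -m crank '[[[0,0,0,0,0,0,62],[0,0,0,0,0,0,65],[0,0,0,0,0,0,75],[0,0,0,0,0,0,85],[0,0,0,0,0,0,85],[0,0,0,0,0,0,85],[0,0,-0.3,0,0,0,85],[0,0,-0.6,0,0,0,85]]]'
python3 -m crank '[[[0,0,-1,0,0,0,85],[0,0,-1,0,0,0,85],[0,0,-1,0,0,0,85],[0,0,-1,0,0,0,85],[0,0,-1,0,0,0,85],[0,0,-1,0,0,0,85],[0,0,-1,0,0,0,85],[0,0,-1,0,0,0,85]]]'
python3 - <<'E'
from h import *
plan(651.9,-10,240,92.6)
cv2.imwrite("pics/w3.png",capture("wrist"))
E
```

```text
time_s: 11.4
eef_pos: [595.6, 241.0, 19.8]
ee_rot: [0.0, 0.623, 0.783, 0.0]
force: [-0.4, -0.3, -0.7]
grip_width: 0.697
grip_force: 43.9
time_s: 12.2
eef_pos: [595.1, 240.9, 42.3]
ee_rot: [-0.001, 0.623, 0.783, -0.001]
force: [0.2, 0.3, 1.3]
grip_width: 0.994
grip_force: 0.0
time_s: 13.0
eef_pos: [595.4, 241.0, 245.0]
ee_rot: [0.001, 0.622, 0.783, 0.001]
force: [0.7, 0.2, 1.7]
grip_width: 0.991
grip_force: 0.0
tcp [595.4 241.  245. ] phi 103.0 tilt 0.09 | shift units [-10.29  -0.06   0.2 ] /8 [-1.286 -0.007  0.025]  turn z units 1.30
```

View pics/w3.png

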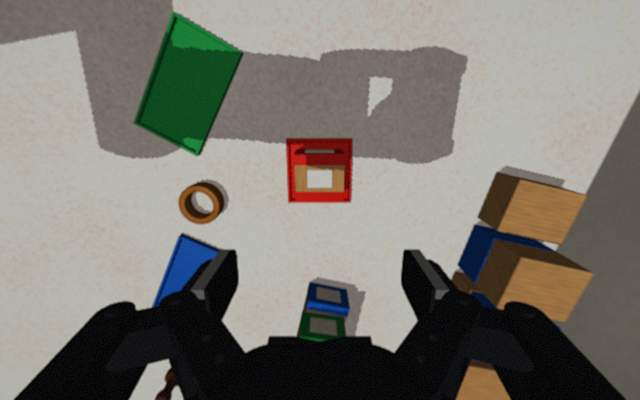

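The red carton lies in its tray at about (320,172). Next is the yellow one.

```bash

python3 -m crank '[[[-0.8,0,0,0,0,0,85],[-0.9,0,0,0,0,0,85],[-0.9,0,0,0,0,0,85],[-0.9,0,0,0,0,0,85],[-0.9,0,0,0,0,0,85],[-0.9,0,0,0,0,0,85],[-0.9,0,0,0,0,0,85],[-0.9,0,0,0,0,0,85]]]'
python3 -m crank '[[[-0.9,0,0,0,0,0,85],[-0.9,0,0,0,0,0,85],[-0.9,0,0,0,0,0,85],[-0.49,-0.06,0,0,0,0,85],[0,0,0,0,0,0.65,85],[0,0,0,0,0,0.65,85],[0,0,0,0,0,0,85],[0,0,0,0,0,0,85]]]'
python3 - <<'E'
from h import *
img=capture("wrist"); m,W=cam('wrist'); cv2.imwrite("pics/w4.png",img)
for c,z in (('yellow',144),('green',96),('blue',48)):
    for b in blobs('wrist',img,m,W,c,z,60,v=40): print(*b)
m,W=cam('top'); img=capture("top")
for b in blobs('top',img,m,W,'red',30,20): print(*b)
plan(651.9,-10,112,92.7)
E
```

```text
time_s: 13.85
eef_pos: [635.6, 67.2, 243.7]
ee_rot: [0.001, 0.622, 0.783, 0.0]
force: [0.8, 0.5, -0.1]
grip_width: 0.992
grip_force: 0.0
time_s: 14.65
eef_pos: [651.9, -9.7, 242.8]
ee_rot: [0.0, 0.69, 0.724, 0.0]
force: [0.3, 0.9, -0.4]
grip_width: 0.996
grip_force: 0.0
yellow [278. 291.] 616 -107 [56, 77] -11.2
yellow [319. 240.] 654 -48 [14, 60] -87.3
yellow [318. 157.] 650 29 [20, 60] -86.1
green [315. 138.] 646 42 [15, 58] -86.0
blue [486. 221.] 870 -55 [79, 111] 89.9
blue [320. 120.] 651 58 [13, 59] -89.6
blue [161. 144.] 464 16 [80, 153] -13.3
blue [538.  69.] 896 125 [121, 164] 89.6
red [111. 214.] 463 628 [10, 36] 37.3
red [233. 174.] 590 236 [84, 84] 13.5
tcp [652.   -9.8 242.6] phi 92.7 tilt 0.02 | shift units [-0.01 -0.    5.22] /8 [-0.001 -0.001  0.653]  turn z units 0.00
```

```bash

python3 -m crank '[[[0,0,0.7,0,0,0,85],[0,0,0.9,0,0,0,85],[0,0,0.9,0,0,0,85],[0,0,0.9,0,0,0,85],[0,0,0.8,0,0,0,85],[0,0,0.6,0,0,0,85],[0,0,0.3,0,0,0,85],[0,0,0.12,0,0,0,85]]]'
python3 -m crank '[[[0,0,0,0,0,0,85],[0,0,0,0,0,0,50],[0,0,0,0,0,0,50],[0,0,0,0,0,0,50],[0,0,0,0,0,0,50],[0,0,0,0,0,0,50],[0,0,0,0,0,0,50],[0,0,0,0,0,0,50]]]'
python3 -m crank '[[[0,0,-0.2,0,0,0,50],[0,0,-0.5,0,0,0,50],[0,0,-0.7,0,0,0,50],[0,0,-0.7,0,0,0,50],[0,0,0,0,0,0,50],[0,0,0,0,0,0,50],[0,0,0,0,0,0,50],[0,0,0,0,0,0,50]]]'
python3 - <<'E'
from h import *
plan(597.5,-204.5,110,79)
E
```

```text
time_s: 15.55
eef_pos: [651.9, -9.9, 111.4]
ee_rot: [-0.0, 0.691, 0.723, -0.0]
force: [-0.4, 0.3, -0.1]
grip_width: 0.993
grip_force: 0.0
time_s: 16.35
eef_pos: [652.5, -10.1, 112.9]
ee_rot: [0.001, 0.691, 0.723, 0.001]
force: [-1.2, -0.3, 6.2]
grip_width: 0.696
grip_force: 44.6
time_s: 17.15
eef_pos: [651.7, -9.9, 163.3]
ee_rot: [-0.001, 0.691, 0.723, -0.0]
force: [-0.6, 0.3, -2.9]
grip_width: 0.701
grip_force: 43.8
tcp [651.7  -9.9 163.3] phi 92.6 tilt 0.1 | shift units [-7.68 -2.51  2.13] /8 [-0.96  -0.314  0.267]  turn z units 1.70
```

```bash

python3 -m crank '[[[-0.5,-0.1,0,0,0,0,50],[-0.9,-0.3,0,0,0,0,50],[-0.9,-0.3,0,0,0,0,50],[-0.9,-0.3,0,0,0,0,50],[-0.9,-0.3,0,0,0,0,50],[-0.9,-0.3,0,0,0,0,50],[-0.9,-0.3,0,0,0,0,50],[-0.9,-0.3,0,0,0,0,50]]]'
python3 -m crank '[[[-0.6,-0.31,0,0,0,0,50],[-0.28,0,0,0,0,0.4,50],[0,0,0.4,0,0,0.7,50],[0,0,0.6,0,0,0.6,50],[0,0,0.5,0,0,0,50],[0,0,0.3,0,0,0,50],[0,0,0,0,0,0,50],[0,0,0,0,0,0,50]]]'
python3 - <<'E'
from h import *
plan(597.5,-204.5,20,79)
cv2.imwrite("pics/w5.png",capture("wrist"))
E
```

```text
time_s: 17.95
eef_pos: [604.0, -184.1, 164.1]
ee_rot: [-0.0, 0.691, 0.723, -0.0]
force: [-0.1, -0.3, -2.5]
grip_width: 0.698
grip_force: 43.8
time_s: 18.75
eef_pos: [598.2, -204.8, 119.7]
ee_rot: [0.0, 0.771, 0.636, 0.0]
force: [-0.4, -1.0, -2.4]
grip_width: 0.694
grip_force: 43.8
tcp [ 598.2 -204.8  119.7] phi 79.1 tilt 0.03 | shift units [ 0.01 -0.03  3.99] /8 [ 0.001 -0.004  0.499]  turn z units 0.01
```

View pics/w5.png

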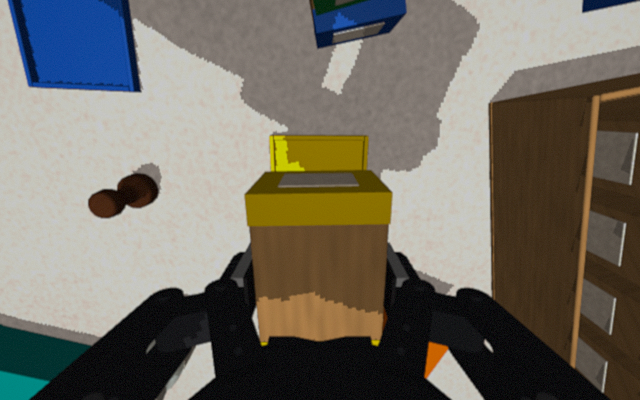

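The yellow carton is centred over its tray (tray columns 271–367, carton centre about 319) and parallel to it. Lowering it.

```bash

python3 -m crank '[[[0,0,0.5,0,0,0,50],[0,0,0.8,0,0,0,50],[0,0,0.8,0,0,0,50],[0,0,0.6,0,0,0,50],[0,0,0.5,0,0,0,50],[0,0,0.3,0,0,0,50],[0,0,0.2,0,0,0,50],[0,0,0.1,0,0,0,50]]]'
python3 -m crank '[[[0,0,0.05,0,0,0,50],[0,0,0.05,0,0,0,50],[0,0,0.03,0,0,0,50],[0,0,0.03,0,0,0,50],[0,0,0.03,0,0,0,50],[0,0,0.02,0,0,0,50],[0,0,0,0,0,0,50],[0,0,0,0,0,0,50]]]'
python3 - <<'E'
from h import *
plan(597.5,-204.5,20,79); print(sense()['force'])
E
```

```text
time_s: 19.6
eef_pos: [598.2, -204.7, 24.2]
ee_rot: [0.0, 0.772, 0.636, 0.0]
force: [0.5, 0.1, -2.2]
grip_width: 0.697
grip_force: 43.8
time_s: 20.4
eef_pos: [598.2, -204.7, 20.0]
ee_rot: [0.0, 0.772, 0.636, 0.0]
force: [-3.7, 1.2, 5.4]
grip_width: 0.695
grip_force: 44.4
tcp [ 598.2 -204.7   20. ] phi 79.0 tilt 0.03 | shift units [ 0.   -0.03 -0.  ] /8 [ 0.    -0.003 -0.   ]  turn z units 0.00
[-3.74814829  1.20821717  5.38326671]
```

Contact with the tray floor: release, lift, and go back to the stack.

```bash

python3 -m crank '[[[0,0,0,0,0,0,62],[0,0,0,0,0,0,65],[0,0,0,0,0,0,75],[0,0,0,0,0,0,85],[0,0,0,0,0,0,85],[0,0,0,0,0,0,85],[0,0,-0.3,0,0,0,85],[0,0,-0.6,0,0,0,85]]]'
python3 -m crank '[[[0,0,-1,0,0,0,85],[0,0,-1,0,0,0,85],[0,0,-1,0,0,0,85],[0,0,-1,0,0,0,85],[0,0,-1,0,0,0,85],[0,0,-1,0,0,0,85],[0,0,0,0,0,0.0,85],[0,0,0,0,0,0,85]]]'
python3 - <<'E'
from h import *
plan(650.5,-10,195,93)
cv2.imwrite("pics/w6.png",capture("wrist"))
E
```

```text
time_s: 21.2
eef_pos: [597.6, -204.4, 41.5]
ee_rot: [-0.001, 0.772, 0.636, -0.0]
force: [0.2, -0.2, -0.4]
grip_width: 0.995
grip_force: 0.0
time_s: 22.0
eef_pos: [598.1, -204.6, 192.5]
ee_rot: [0.001, 0.772, 0.636, 0.0]
force: [0.2, -0.1, -0.9]
grip_width: 1.0
grip_force: 0.0
tcp [ 598.1 -204.6  192.5] phi 79.0 tilt 0.08 | shift units [ 8.04  0.57 -0.1 ] /8 [ 1.005  0.072 -0.013]  turn z units -1.75
```

View pics/w6.png

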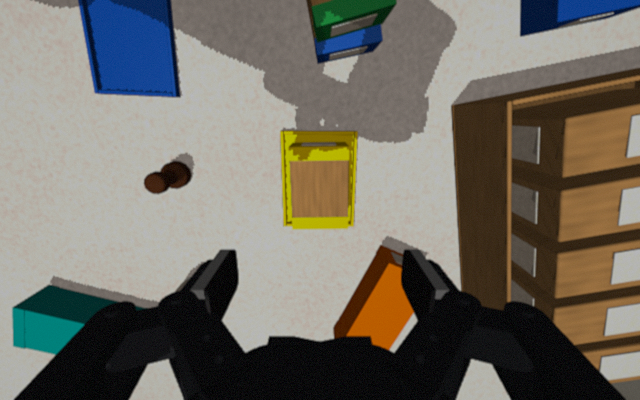

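The yellow carton lies in its tray at (320,180). Now the green one.

```bash

python3 -m crank '[[[0.6,0.07,0,0,0,0,85],[1,0.07,0,0,0,0,85],[1,0.07,0,0,0,0,85],[1,0.07,0,0,0,0,85],[1,0.07,0,0,0,0,85],[1,0.07,0,0,0,0,85],[1,0.07,0,0,0,0,85],[0.9,0.08,0,0,0,0,85]]]'
python3 -m crank '[[[0.54,0,0,0,0,0,85],[0,0,0,0,0,-0.75,85],[0,0,0,0,0,-1,85],[0,0,0,0,0,0,85],[0,0,0,0,0,0,85],[0,0,0,0,0,0,85],[0,0,0,0,0,0,85],[0,0,0,0,0,0,85]]]'
python3 - <<'E'
from h import *
img=capture("wrist"); m,W=cam('wrist'); cv2.imwrite("pics/w7.png",img)
for c,z in (('green',96),('blue',48)):
    for b in blobs('wrist',img,m,W,c,z,60,v=40): print(*b)
plan(650.5,-10,64,93)
E
```

```text
time_s: 22.85
eef_pos: [647.7, -20.8, 190.7]
ee_rot: [-0.001, 0.771, 0.636, -0.0]
force: [0.4, -1.1, -0.9]
grip_width: 0.991
grip_force: 0.0
time_s: 23.65
eef_pos: [650.4, -10.1, 191.5]
ee_rot: [-0.0, 0.689, 0.725, -0.0]
force: [1.1, 0.2, -0.4]
grip_width: 0.993
grip_force: 0.0
green [318. 254.] 652 -61 [13, 58] -85.9
green [316. 142.] 646 43 [16, 59] -86.0
blue [513. 238.] 868 -54 [81, 117] 89.7
blue [322. 121.] 650 58 [13, 59] -89.8
blue [139. 146.] 467 16 [79, 150] -13.4
blue [570.  66.] 887 117 [104, 153] 89.9
tcp [650.4 -10.1 191.6] phi 93.0 tilt 0.0 | shift units [0.   0.01 5.1 ] /8 [0.001 0.001 0.638]  turn z units -0.01
```

```bash

python3 -m crank '[[[0,-0.04,0.7,0,0,-0.1,85],[0,0,0.9,0,0,0,85],[0,0,0.9,0,0,0,85],[0,0,0.9,0,0,0,85],[0,0,0.8,0,0,0,85],[0,0,0.5,0,0,0,85],[0,0,0.3,0,0,0,85],[0,0,0.1,0,0,0,85]]]'
python3 -m crank '[[[0,0,0,0,0,0,85],[0,0,0,0,0,0,50],[0,0,0,0,0,0,50],[0,0,0,0,0,0,50],[0,0,0,0,0,0,50],[0,0,0,0,0,0,50],[0,0,0,0,0,0,50],[0,0,0,0,0,0,50]]]'
python3 -m crank '[[[0,0,-0.2,0,0,0,50],[0,0,-0.5,0,0,0,50],[0,0,-0.8,0,0,0,50],[0,0,-0.8,0,0,0,50],[0,0,-0.8,0,0,0,50],[0,0,-0.4,0,0,0,50],[0,0,0,0,0,0,50],[0,0,0,0,0,0,50]]]'
python3 - <<'E'
from h import *
plan(409.5,307,120,74)
plan(409.5,307,120,94)
E
```

```text
time_s: 24.5
eef_pos: [649.4, -10.1, 63.8]
ee_rot: [-0.0, 0.683, 0.73, -0.0]
force: [1.0, 0.5, -0.1]
grip_width: 0.993
grip_force: 0.0
time_s: 25.3
eef_pos: [649.8, -10.2, 65.1]
ee_rot: [0.001, 0.683, 0.73, 0.0]
force: [-0.1, -0.4, 5.7]
grip_width: 0.692
grip_force: 45.4
time_s: 26.1
eef_pos: [649.0, -10.0, 150.7]
ee_rot: [-0.001, 0.683, 0.73, -0.0]
force: [0.1, 0.5, -3.5]
grip_width: 0.699
grip_force: 44.6
tcp [649.  -10.  150.7] phi 93.8 tilt 0.08 | shift units [13.29 -8.72  1.25] /8 [ 1.661 -1.09   0.156]  turn z units 2.47
tcp [649.  -10.  150.7] phi 93.8 tilt 0.08 | shift units [13.29 -8.72  1.25] /8 [ 1.661 -1.09   0.156]  turn z units -0.03
```

```bash

python3 -m crank '[[[0.5,-0.33,0,0,0,0,50],[0.9,-0.59,0,0,0,0,50],[0.9,-0.59,0,0,0,0,50],[0.9,-0.59,0,0,0,0,50],[0.9,-0.59,0,0,0,0,50],[0.9,-0.59,0,0,0,0,50],[0.9,-0.59,0,0,0,0,50],[0.9,-0.59,0,0,0,0,50]]]'
python3 -m crank '[[[0.9,-0.59,0,0,0,0,50],[0.9,-0.59,0,0,0,0,50],[0.9,-0.59,0,0,0,0,50],[0.9,-0.59,0,0,0,0,50],[0.9,-0.59,0,0,0,0,50],[0.9,-0.59,0,0,0,0,50],[0.7,-0.46,0,0,0,0,50],[0.4,-0.26,0,0,0,0.2,50]]]'
python3 -m crank '[[[0.0,0,0,0,0,0.7,50],[0,0,0.2,0,0,0.8,50],[0,0,0.4,0,0,0.77,50],[0,0,0.4,0,0,0,50],[0,0,0.25,0,0,0,50],[0,0,0,0,0,0,50],[0,0,0,0,0,0,50],[0,0,0,0,0,0,50]]]'
python3 - <<'E'
from h import *
plan(409.5,307,20,74)
cv2.imwrite("pics/w8.png",capture("wrist"))
E
```

```text
time_s: 26.9
eef_pos: [525.6, 152.9, 150.4]
ee_rot: [-0.001, 0.683, 0.73, -0.001]
force: [0.5, -0.1, -2.0]
grip_width: 0.696
grip_force: 44.5
time_s: 27.7
eef_pos: [408.3, 308.1, 150.5]
ee_rot: [-0.001, 0.693, 0.721, -0.001]
force: [0.2, 0.3, -2.5]
grip_width: 0.694
grip_force: 44.5
time_s: 28.5
eef_pos: [410.0, 307.3, 120.7]
ee_rot: [0.0, 0.798, 0.602, 0.0]
force: [0.9, 0.8, -2.2]
grip_width: 0.696
grip_force: 44.5
tcp [410.  307.3 120.7] phi 74.1 tilt 0.04 | shift units [-0.02 -0.02  4.03] /8 [-0.002 -0.002  0.503]  turn z units 0.01
```

View pics/w8.png

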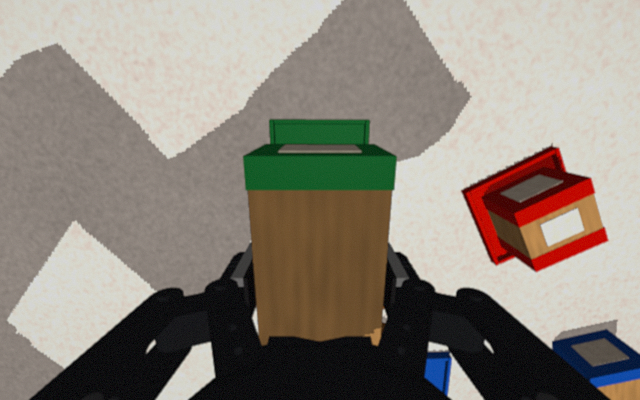

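The green carton is aligned with its tray (tray columns 270–369, carton centre 320). Lowering it.

```bash

python3 -m crank '[[[0,0,0.5,0,0,0,50],[0,0,0.8,0,0,0,50],[0,0,0.8,0,0,0,50],[0,0,0.6,0,0,0,50],[0,0,0.5,0,0,0,50],[0,0,0.3,0,0,0,50],[0,0,0.2,0,0,0,50],[0,0,0.1,0,0,0,50]]]'
python3 -m crank '[[[0,0,0.05,0,0,0,50],[0,0,0.05,0,0,0,50],[0,0,0.04,0,0,0,50],[0,0,0.03,0,0,0,50],[0,0,0.03,0,0,0,50],[0,0,0.03,0,0,0,50],[0,0,0,0,0,0,50],[0,0,0,0,0,0,50]]]'
python3 - <<'E'
from h import *
plan(409.5,307,20,74)
E
```

```text
time_s: 29.35
eef_pos: [409.9, 307.3, 25.1]
ee_rot: [0.0, 0.798, 0.602, 0.0]
force: [-0.8, -0.1, -2.9]
grip_width: 0.695
grip_force: 44.5
time_s: 30.15
eef_pos: [409.9, 307.2, 20.0]
ee_rot: [0.0, 0.798, 0.602, 0.0]
force: [-2.6, -1.1, 6.7]
grip_width: 0.695
grip_force: 45.4
tcp [409.9 307.2  20. ] phi 74.0 tilt 0.02 | shift units [-0.01 -0.01  0.  ] /8 [-0.002 -0.002  0.   ]  turn z units 0.01
```

```bash

python3 -m crank '[[[0,0,0,0,0,0,62],[0,0,0,0,0,0,65],[0,0,0,0,0,0,75],[0,0,0,0,0,0,85],[0,0,0,0,0,0,85],[0,0,0,0,0,0,85],[0,0,-0.3,0,0,0,85],[0,0,-0.6,0,0,0,85]]]'
python3 -m crank '[[[0,0,-1,0,0,0,85],[0,0,-1,0,0,0,85],[0,0,-1,0,0,0,85],[0,0,-1,0,0,0,85],[0,0,-1,0,0,0,85],[0,0,-1,0,0,0,85],[0,0,0,0,0,0,85],[-0.4,0.5,0,0,0,0,85]]]'
python3 -m crank '[[[-0.67,0.91,0,0,0,0,85],[-0.67,0.91,0,0,0,0,85],[-0.67,0.91,0,0,0,0,85],[-0.67,0.91,0,0,0,0,85],[-0.67,0.91,0,0,0,0,85],[-0.67,0.91,0,0,0,0,85],[-0.67,0.91,0,0,0,0,85],[-0.67,0.91,0,0,0,0,85]]]'
python3 -m crank '[[[-0.67,0.91,0,0,0,0,85],[-0.67,0.91,0,0,0,0,85],[-0.67,0.91,0,0,0,0,85],[-0.67,0.91,0,0,0,0,85],[-0.67,0.91,0,0,0,0,85],[-0.33,0.45,0,0,0,-0.7,85],[0,0,0,0,0,-0.7,85],[0,0,0,0,0,-0.6,85]]]'
python3 -m crank '[[[0,0,0,0,0,0,85],[0,0,0,0,0,0,85],[0,0,0,0,0,0,85],[0,0,0,0,0,0,85],[0,0,0,0,0,0,85],[0,0,0,0,0,0,85],[0,0,0,0,0,0,85],[0,0,0,0,0,0,85]]]'
python3 - <<'E'
from h import *
img=capture("wrist"); m,W=cam('wrist'); cv2.imwrite("pics/w9.png",img)
for b in blobs('wrist',img,m,W,'blue',48,60,v=40): print(*b)
plan(651.5,-8,17,90)
E
```

```text
time_s: 30.95
eef_pos: [409.4, 307.0, 42.0]
ee_rot: [-0.0, 0.798, 0.602, -0.001]
force: [-0.4, -0.7, -0.4]
grip_width: 0.998
grip_force: 0.0
time_s: 31.75
eef_pos: [418.5, 294.9, 192.7]
ee_rot: [-0.0, 0.798, 0.603, 0.001]
force: [0.5, -0.3, -0.4]
grip_width: 0.991
grip_force: 0.0
time_s: 32.55
eef_pos: [557.6, 114.2, 191.6]
ee_rot: [-0.0, 0.798, 0.602, -0.0]
force: [-0.9, 0.1, 0.9]
grip_width: 0.996
grip_force: 0.0
time_s: 33.35
eef_pos: [652.0, -8.0, 191.1]
ee_rot: [-0.001, 0.706, 0.708, -0.0]
force: [0.1, -0.0, -0.2]
grip_width: 0.995
grip_force: 0.0
time_s: 34.15
eef_pos: [652.1, -7.5, 192.0]
ee_rot: [-0.0, 0.707, 0.707, 0.0]
force: [0.2, -0.1, 0.5]
grip_width: 0.993
grip_force: 0.0
blue [318. 244.] 651 -72 [11, 58] -90.0
blue [515. 231.] 869 -54 [81, 116] 90.0
blue [317. 123.] 651 58 [12, 59] -90.0
blue [138. 158.] 468 17 [79, 150] -13.4
blue [567.  58.] 888 114 [97, 154] -90.0
tcp [652.1  -7.5 192.1] phi 90.0 tilt 0.0 | shift units [-0.02 -0.03  7.  ] /8 [-0.002 -0.003  0.875]  turn z units 0.00
```

View pics/w9.png

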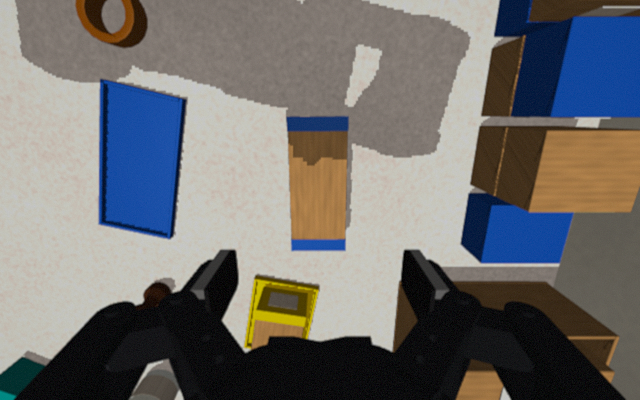

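The blue carton, now alone, is at (318,183), i.e. world (651,-7), and square to the gripper. Grasping it.

```bash

python3 -m crank '[[[0,-0.02,0.8,0,0,0,85],[0,0,1,0,0,0,85],[0,0,1,0,0,0,85],[0,0,1,0,0,0,85],[0,0,1,0,0,0,85],[0,0,0.8,0,0,0,85],[0,0,0.6,0,0,0,85],[0,0,0.4,0,0,0,85]]]'
python3 -m crank '[[[0,0,0.25,0,0,0,85],[0,0,0.15,0,0,0,85],[0,0,0,0,0,0,50],[0,0,0,0,0,0,50],[0,0,0,0,0,0,50],[0,0,0,0,0,0,50],[0,0,0,0,0,0,50],[0,0,0,0,0,0,50]]]'
python3 -m crank '[[[0,0,0,0,0,0,50],[0,0,-0.2,0,0,0,50],[0,0,-0.5,0,0,0,50],[0,0,-0.8,0,0,0,50],[0,0,-0.8,0,0,0,50],[0,0,-0.8,0,0,0,50],[0,0,-0.6,0,0,0,50],[0,0,-0.3,0,0,0,50]]]'
python3 - <<'E'
from h import *
plan(441,10.5,117,76.6)
E
```

```text
time_s: 35.0
eef_pos: [651.4, -7.5, 26.0]
ee_rot: [-0.0, 0.707, 0.707, -0.0]
force: [1.1, -0.0, -0.3]
grip_width: 0.998
grip_force: 0.0
time_s: 35.8
eef_pos: [652.0, -7.6, 17.9]
ee_rot: [0.001, 0.707, 0.707, 0.0]
force: [-0.8, 0.5, 6.1]
grip_width: 0.697
grip_force: 46.0
time_s: 36.6
eef_pos: [652.0, -7.6, 118.9]
ee_rot: [0.001, 0.707, 0.707, 0.001]
force: [0.8, 0.2, -2.5]
grip_width: 0.693
grip_force: 45.0
tcp [652.   -7.6 118.9] phi 90.0 tilt 0.12 | shift units [ 0.73 -8.44  0.06] /8 [ 0.091 -1.055  0.007]  turn z units 1.68
```

```bash

python3 -m crank '[[[0,-0.4,0,0,0,0,50],[0.1,-0.9,0,0,0,0,50],[0.1,-0.9,0,0,0,0,50],[0.1,-0.9,0,0,0,0,50],[0.1,-0.9,0,0,0,0,50],[0.1,-0.9,0,0,0,0,50],[0.1,-0.9,0,0,0,0,50],[0.1,-0.9,0,0,0,0,50]]]'
python3 -m crank '[[[0.03,-0.9,0,0,0,0,50],[0,-0.54,0,0,0,0,50],[0,-0.3,0,0,0,0,50],[0,0,0,0,0,0.4,50],[0,0,0,0,0,0.7,50],[0,0,0,0,0,0.58,50],[0,0,0,0,0,0,50],[0,0,0,0,0,0,50]]]'
python3 - <<'E'
from h import *
plan(441,10.5,21,76.6)
cv2.imwrite("pics/w10.png",capture("wrist"))
E
```

```text
time_s: 37.4
eef_pos: [482.9, 10.0, 116.8]
ee_rot: [-0.0, 0.707, 0.707, -0.0]
force: [0.2, 0.7, -2.5]
grip_width: 0.695
grip_force: 44.9
time_s: 38.2
eef_pos: [440.7, 10.5, 117.0]
ee_rot: [-0.0, 0.784, 0.621, -0.0]
force: [-0.8, 0.1, -3.1]
grip_width: 0.694
grip_force: 45.0
tcp [440.7  10.5 117. ] phi 76.7 tilt 0.01 | shift units [0.   0.01 3.84] /8 [0.    0.001 0.48 ]  turn z units 0.02
```

View pics/w10.png

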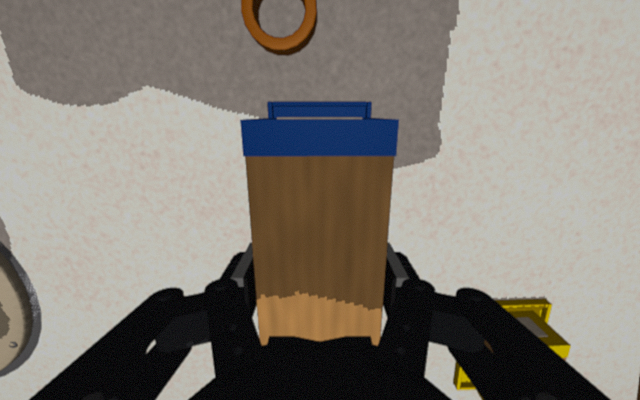

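The blue carton is aligned with its tray (tray columns 268–371, carton centre 320). Lowering it.

```bash

python3 -m crank '[[[0,0,0.5,0,0,0,50],[0,0,0.8,0,0,0,50],[0,0,0.7,0,0,0,50],[0,0,0.6,0,0,0,50],[0,0,0.4,0,0,0,50],[0,0,0.3,0,0,0,50],[0,0,0.2,0,0,0,50],[0,0,0.1,0,0,0,50]]]'
python3 -m crank '[[[0,0,0.05,0,0,0,50],[0,0,0.05,0,0,0,50],[0,0,0.04,0,0,0,50],[0,0,0.03,0,0,0,50],[0,0,0.03,0,0,0,50],[0,0,0.03,0,0,0,50],[0,0,0,0,0,0,50],[0,0,0,0,0,0,50]]]'
python3 - <<'E'
from h import *
plan(441,10.5,20.5,76.6)
E
```

```text
time_s: 39.05
eef_pos: [440.7, 10.5, 26.9]
ee_rot: [0.0, 0.785, 0.62, 0.0]
force: [-0.2, 0.1, -3.6]
grip_width: 0.694
grip_force: 45.0
time_s: 39.85
eef_pos: [440.6, 10.5, 21.3]
ee_rot: [0.0, 0.785, 0.62, -0.0]
force: [-0.8, -0.1, -3.0]
grip_width: 0.695
grip_force: 45.0
tcp [440.6  10.5  21.3] phi 76.6 tilt 0.0 | shift units [0.   0.01 0.03] /8 [0.    0.002 0.004]  turn z units -0.00
```

```bash

python3 -m crank '[[[0,0,0.03,0,0,0,50],[0,0,0.02,0,0,0,50],[0,0,0,0,0,0,50],[0,0,0,0,0,0,62],[0,0,0,0,0,0,65],[0,0,0,0,0,0,75],[0,0,0,0,0,0,85],[0,0,0,0,0,0,85]]]'
python3 -m crank '[[[0,0,0,0,0,0,85],[0,0,-0.3,0,0,0,85],[0,0,-0.6,0,0,0,85],[0,0,-1,0,0,0,85],[0,0,-1,0,0,0,85],[0,0,-1,0,0,0,85],[0,0,-1,0,0,0,85],[0,0,-1,0,0,0,85]]]'
python3 -m crank '[[[0,0,-1,0,0,0,85],[0,0,-1,0,0,0,85],[0,0,-1,0,0,0,85],[0,0,-1,0,0,0,85],[0,0,0,0,0,0,85],[0,0,0,0,0,0,85],[0,0,0,0,0,0,85],[0,0,0,0,0,0,85]]]'
python3 - <<'E'
from h import *
img=capture("scene"); cv2.imwrite("pics/s2.png",img)
w=capture("wrist")[:260]
cv2.imwrite("pics/fin.png",cv2.resize(np.vstack([img[150:330],w]),None,fx=1.2,fy=1.2))
E
```

```text
time_s: 40.65
eef_pos: [440.7, 10.5, 20.0]
ee_rot: [0.0, 0.785, 0.62, 0.0]
force: [0.1, -0.2, -0.4]
grip_width: 0.999
grip_force: 0.0
time_s: 41.45
eef_pos: [440.4, 10.6, 169.2]
ee_rot: [0.0, 0.785, 0.62, 0.0]
force: [1.3, -0.0, 0.1]
grip_width: 0.991
grip_force: 0.0
time_s: 42.25
eef_pos: [440.3, 10.6, 266.8]
ee_rot: [-0.001, 0.785, 0.62, -0.0]
force: [0.2, -0.1, -0.1]
grip_width: 0.997
grip_force: 0.0
```

View pics/fin.png

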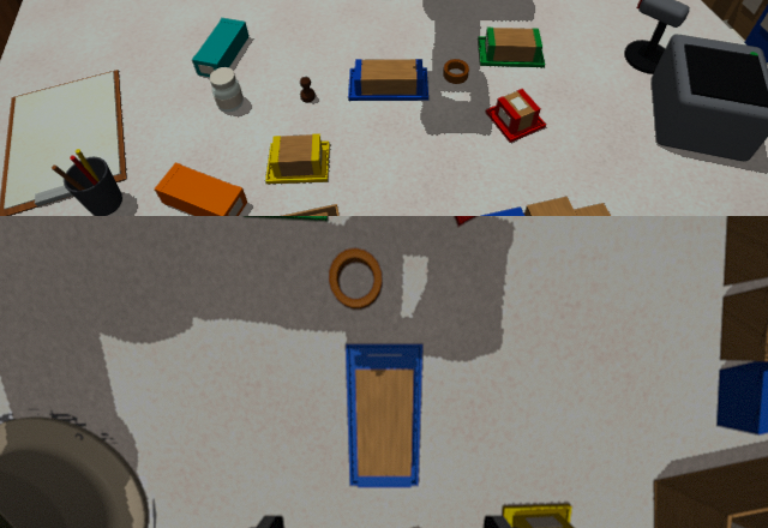

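The scene and wrist views show all four cartons flat in their own trays: blue (390,77), green (513,45), red (517,113), yellow (298,157). The jar at (226,88) and the tape at (456,70) haven't moved.

```bash
python3 -c "
from rig import *
print(finish_job())"
```

```text
the job is handed in; nothing more can be done
None
```

All four cartons were set down flat in the trays of their own colour, the jar and tape were left where they stood, and the job was handed in at about 42 s of the 112 s limit; the hand-in returned no verdict.

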